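Dispense three capacitors with the click lever

TASK

Stand the grey plastic tub upright on the worktop, on the printed ring under the lower end of the chute. Then swing the dispenser's spring lever three clicks, one click at a time, waiting at each click until the capacitor it frees has dropped into the tub, so that three capacitors end in the tub and the fourth stays in the chute. Finish with the gripper still holding the lever at the third click: it springs back when let go.

Things in the scene. Friction and masses are not known exactly. Their poses are not given: they have to be found in the camera images.
- tub_centre (a point): centre, half-way up (23.5 mm above its foot), of the plain grey plastic tub: open-topped, round, 65 mm across the rim, 54 mm across the foot, 47 mm high, 0.08 to 0.16 kg. The wall is about 5 mm thick, the inner floor 2 mm up; it can be pinched by its wall from above anywhere round the rim, one finger inside. z axis up.
- drop_mark (a point): on the worktop (z = 0), centre of a dark printed ring 71 mm across: the tub's centre belongs here. The dispenser is bolted down, turned up to 0.3 rad; this point's axes are the dispenser's: +x runs level from the ring to the chute, y to the left, z up. On the ring the tub's rim clears the chute's lip by 5 mm in x. Hold the tub by its side away from the chute (-x) when putting it here.
- chute_lip (a point): middle of the chute floor's lower end, 38 mm in +x from the ring's centre and 58 mm above the worktop; axes as drop_mark. The chute is a steel channel 17 mm wide inside and 152 mm long, walls 6 mm high, rising at 35 degrees towards +x to 145 mm height. Four steel pins cross it from its right, each stopping one capacitor.
- click_lever (a joint): lever angle in rad: 0 at rest, grows as the knob swings away from the chute (counter-clockwise from above), stop at 1.15. Clicks 1 to 4 at 0.262, 0.524, 0.785, 1.047: resistance rises, then drops by about 4 N at the knob into each. A spring of 2 N (rest) to 5 N (click 3) at the knob runs it back to 0 when let go. Capacitor k is freed 0.2 to 0.5 click before click k, k+1 not before k+0.5.
- lever_pivot (a point): on the lever's upright turning axis, 66 mm above the worktop, on a grey block at the right (-y) side of the chute: 70 mm in +x and 100 mm in -y from drop_mark (dispenser axes).
- knob (a point): centre of the lever's knob, an upright black round post 14 mm across and 46 mm tall, from 69 to 115 mm above the worktop, 90 mm from the pivot axis; the steel arm (16 mm wide) runs below it. At rest it lies in -x (dispenser axes) from the pivot; it swings towards -y. It can be pinched from above, fingers closing along its path, and may turn between the fingers.
- cap_1_centre (a point): centre of capacitor 1, a black cylinder 16 mm in diameter and 24 mm long, 10 g, lying along the chute; number 1 counted from the chute's lip upwards.
- cap_2_centre (a point): centre of capacitor 2, a black cylinder 16 mm in diameter and 24 mm long, 10 g, lying along the chute; number 2 counted from the chute's lip upwards.
- cap_3_centre (a point): centre of capacitor 3, a black cylinder 16 mm in diameter and 24 mm long, 10 g, lying along the chute; number 3 counted from the chute's lip upwards.
- cap_4_centre (a point): centre of capacitor 4, a black cylinder 16 mm in diameter and 24 mm long, 10 g, lying along the chute; number 4 counted from the chute's lip upwards (the one that stays in the chute).
Mind the look-alikes: they are no part of the job. What is shaped like the part that bears tub_centre but orange or turquoise is not meant.

How it is judged:
By the outcome, as a careful person would: the job done as asked, in the order asked, and still so for the second after the job is handed in, while the arm keeps its last pose, push and grip.
It also fails if it takes over 56 s, if anything falls off the work surface, if the arm or the gripper's body presses on something with over 40 N, if the wrist force passes 120 N, or if a joint passes its speed limit or range.

ROBOT

A 7-joint arm with a two-finger parallel gripper is mounted at the origin on a cart in front of the work surface, level with it; the furniture and walls round the work are solid. World frame = base frame: x ahead of the robot, y to its left, z up, the work surface at z = 0. Lengths are in m, angles in degrees, forces in N, time in s.
With the tool pointing down it reaches from about 0.35 to 0.9 m from the base axis. Payload 19.9 kg.
Tool frame: the origin (TCP) lies midway between the tips of the shut fingers; the grasp point (between the pads) lies 19 mm behind it; z points along the fingers, y is the line along which they close (so a half turn about z gives the same grasp; the last joint's range is limited). The gripper opens to 85 mm and grips with 20 to 120 N. Pads are 22 mm wide; open, the fingers measure 114 mm over their backs; the gripper's body (76 mm by 85 mm) begins 54 mm behind the grasp point. The pads swing forward as they close: fully open they stand 13 mm farther back than shut.
Start: joints at [-69.242, 23.915, -0.59, 92.452, 0.269, 63.638, -3.037], TCP at [0.246, 0.575, 0.231] pointing down, gripper open.
Joint ranges: [-161.28, 161.28], [-22.2, 115.67], [-73.04, 71.86], [3.21, 147.25], [-68.34, 248.33], [10.77, 114.83], [-161.83, 161.83]. Speed limits (degrees/s): [108.29, 108.29, 136.94, 136.94, 172.46, 172.46, 172.46].

INTERFACE

Orientations are given as [roll, pitch, yaw] about the fixed x, y, z axes, in that order (R = Rz(yaw) Ry(pitch) Rx(roll)).
In Python, from cell import r, cams, job gives the robot as it stands. The module is installed in compiled form; this text tells all that it offers.
- The arm moves only by the tool apply_moves, never from a script. Its argument "plan" is a list of rows, each a list of 2 entries, a list of its own where there are three numbers: the shift along the tool's x, y, z in m, then the turn about the tool's z in degrees. In form: [[[dx, dy, dz], spin], ...]. A call has 1 to 10 rows; each row shifts and turns the commanded pose from where the row before left it, along the tool's axes as they then stand; what a row does not reach is not made up. A row lasts 1/12 s, in which the tool goes at most 41.7 mm and 7.16 degrees, less where a joint would pass 70% of its speed; a pose out of reach is approached as far as the arm can. A call with a gripper value outside its range is refused whole. "claw" is the opening, from 0 (shut) to 1 (fully open), set as the call begins (left out, the last holds). The fingers move at their own pace and stop on an object; the grip force is fixed at half the most. Time passes only in rows, so rows that do not move let the fingers close. It gives the time, the measured TCP pose, the force and the opening at its end, in the units of the state.
- r.observe(): the state, without advancing time (a new reading comes with each control period).
- cams.capture(name): name is "scene" or "top" or "wrist"; returns a dict with "pixels" (420x560x3 uint8, blue, green, red), "vfov" (degrees; the focal length in pixels is half the picture's height over the tangent of half this angle, whatever the lens; pixels are square), "cx", "cy" (the principal point, pixels), "rvec" (rotation vector, rad) and "tvec" (3), from world to camera coordinates, as OpenCV has them; the wrist camera has in their place "tool_from_camera" (4x4, takes a point from camera to tool coordinates, whose origin is the TCP and whose axes are the flange's). Camera axes: x right, y down, z forward; pixel columns grow to the right and rows downward; lengths in m; the calibration is good to about 2 mm. The wrist camera is an equidistant fisheye: a pixel r from the principal point sees the ray r / f radians off the axis. A picture is of the moment at which its call begins: read the wrist's pose just before it. There is no depth.
- job.hand_in(): hands the job in, once; it reports no verdict.
The state is a dict: "clock": time; "joint_positions": joint angles; "joint_velocities": joint speeds; "effort": joint torques, N m; "eef_pos": TCP position; "eef_rot": TCP orientation; "force": force on the tool from outside, world axes, zero at the start; "ft_torque": the same for the moment, N m; "opening": finger opening in m.
Only numpy, scipy, OpenCV 4.12 (cv2) and the standard library are available. Lean on these libraries where they do the work, as an engineer would, in place of code of your own. Each camera call takes 0.05 s, during which the arm holds its last target. There are 200 camera calls.

## Working session

There is one attempt and no reset: what is moved stays moved. The work goes in short steps, Python scripts to look and compute and a tool call to move; the robot and the scene stay as the last step left them, time stands still between calls to the robot, and variables do not carry over. Pictures are saved under pics/ and viewed, on a budget of 10 in all, crops included, one or two more only if the job needs it, and the job is handed in when it is done.

Besides the shell and the picture viewer there is one more tool, called as a command line: name --argument value ..., lists and objects as JSON in quotes. apply_moves: Moves the arm, as the interface text tells. Its arguments: {"type":"object","properties":{"plan":{"type":"array","items":{"type":"array"}},"claw":{"type":"number"}},"required":["plan"]}

```bash
mkdir -p pics; python3 - <<'E'
from cell import r,cams,job
import cv2,pickle
print(r.observe())
for n in ("scene","top"):
    c=cams.capture(n); cv2.imwrite(f"pics/{n}0.png",c["pixels"]); pickle.dump(c,open(f"{n}.pkl","wb"))
    print({k:v for k,v in c.items() if k!="pixels"})
E
```

```text
{'clock': 0.0, 'joint_positions': array([-69.2426053 ,  23.9484644 ,  -0.59218907,  92.48473958,
         0.26711661,  63.63812875,  -3.03694906]), 'joint_velocities': array([ 0.01920178,  0.00082367, -0.10302959,  0.0450432 , -0.0583289 ,
        0.05455609,  0.01077324]), 'effort': array([-5.74619189e-04, -8.64474821e+01,  6.78638499e-01, -4.34888470e+01,
        1.90680561e-02,  7.52274937e-03, -8.81221069e-07]), 'eef_pos': array([0.24541097, 0.5744302 , 0.23066123]), 'eef_rot': array([-1.79930089e+02,  2.52603550e-03,  1.56865773e+02]), 'force': array([0.04112838, 0.16916764, 0.63453341]), 'ft_torque': array([0.01583924, 0.00386335, 0.04451039]), 'opening': 0.08549393430964554}
{'vfov': 49.97495902999384, 'cx': 275.7562678459584, 'cy': 209.1558155738414, 'rvec': array([ 0.95458607, -2.09201295,  1.39408258]), 'tvec': array([0.43197661, 0.25048308, 0.5592486 ])}
{'vfov': 43.71653168051482, 'cx': 279.9861109862198, 'cy': 217.99410118521877, 'rvec': array([ 2.21294402, -2.18567572,  0.03271445]), 'tvec': array([0.105782  , 0.55143626, 1.07110769])}
```

View pics/scene0.png

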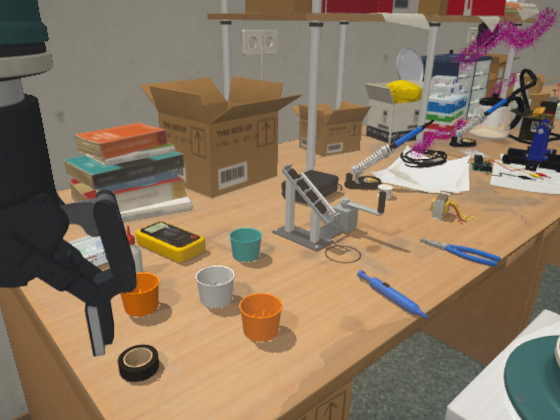

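View pics/top0.png

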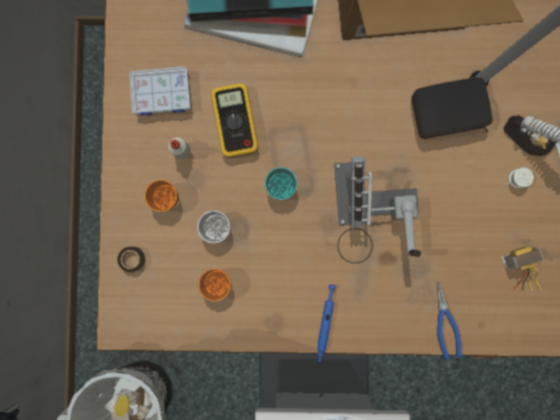

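Candidates: the grey tub at top (214,227) / scene (216,287), orange at top (162,196) and (214,285), turquoise at top (281,184). The plain grey one fits the description. The ring is at top (355,245), the pivot near (405,205) and the knob near (414,253). Next, enlarged crops to confirm and measure.

```bash
python3 - <<'E'
import cv2,numpy as np
t=cv2.imread("pics/top0.png"); s=cv2.imread("pics/scene0.png")
a=cv2.resize(t[150:275,330:430],None,fx=4,fy=4,interpolation=cv2.INTER_CUBIC) #400x500
b=cv2.resize(t[202:252,189:239],None,fx=5,fy=5,interpolation=cv2.INTER_CUBIC) #250
d=cv2.resize(s[262:312,191:241],None,fx=5,fy=5,interpolation=cv2.INTER_CUBIC)
o=np.zeros((500,650,3),np.uint8); o[:,:400]=a;o[:250,400:]=b;o[250:,400:]=d
cv2.imwrite("pics/crop1.png",o)
E
```

```text
(no output)
```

View pics/crop1.png

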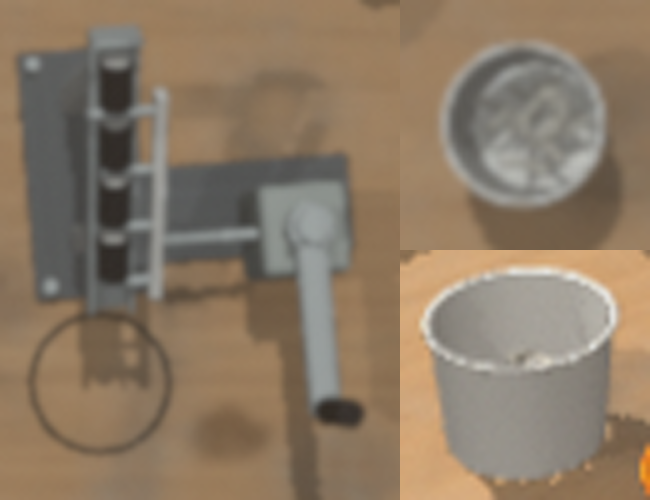

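```bash
cat > h.py <<'E'
import cv2,numpy as np,pickle
from scipy.optimize import least_squares
C={n:pickle.load(open(f"{n}.pkl","rb")) for n in("scene","top")}
def K(c): f=210/np.tan(np.radians(c["vfov"])/2); return np.array([[f,0,c["cx"]],[0,f,c["cy"]],[0,0,1]])
def ray(n,uv,z):
    c=C[n];R=cv2.Rodrigues(c["rvec"])[0];o=-R.T@c["tvec"];d=R.T@np.linalg.inv(K(c))@[*uv,1]
    return o+d*(z-o[2])/d[2]
def proj(n,P): c=C[n];return cv2.projectPoints(np.array(P,float).reshape(-1,1,3),c["rvec"],c["tvec"],K(c),None)[0][:,0]
cr=lambda u,v,x,y,s:((u+.5)/s-.5+x,(v+.5)/s-.5+y)
E
python3 - <<'E'
from h import *
print("tub",ray("top",cr(123,125,189,202,5),.047),ray("scene",cr(119.5,69.5,191,262,5),.047))
ring=ray("top",cr(101,382,330,150,4),0);print("ring",ring,"scene",ray("scene",(343,254),0))
A=lambda u,v,z:ray("top",cr(u,v,330,150,4),z)
p=A(313,225,.07);k=A(349,412,.115);kb=A(322,411,.069);print("piv",p,"knobtop",k,kb)
L=[np.array([.07,-.10]),np.array([-.02,-.10]),np.array([-.02,-.1]),np.zeros(2)]
O=[p,k,kb,ring]
def f(q):
    c,s=np.cos(q[2]),np.sin(q[2]);R=np.array([[c,-s],[s,c]])
    return np.concatenate([(R@l+q[:2]-o[:2])*1e3 for l,o in zip(L,O)])
q=least_squares(f,[*ring[:2],0]);print(q.x,np.degrees(q.x[2]),q.fun.round(1))
E
```

```text
tub [0.52990661 0.24549516 0.047     ] [0.52963045 0.2469977  0.047     ]
ring [ 0.49590721 -0.04380401  0.        ] scene [ 0.49455747 -0.04362472  0.        ]
piv [ 0.57461265 -0.13701674  0.07      ] knobtop [ 0.4849541  -0.14337402  0.115     ] [ 0.48407931 -0.14194532  0.069     ]
[ 0.49652398 -0.04235521  0.07858056] 4.502334418659939 [-0.5  0.5 -0.5 -0.2  0.4 -1.7  0.6  1.4]
```

```bash
cat >> h.py <<'E'
def plan(cur,tgt,n,psi0,psi1):
    """rows of tool shifts (mm) from cur to tgt in n rows, yaw psi0->psi1, tool down"""
    out=[];d=(np.array(tgt)-cur)/n;sp=(psi0-psi1)/n
    for i in range(n):
        a=np.radians(psi0-sp*i);c,s=np.cos(a),np.sin(a)
        out.append([[round(float(v),4) for v in (c*d[0]+s*d[1], s*d[0]-c*d[1], -d[2])],round(float(sp),2)])
    return out
E
python3 - <<'E'
from h import *
from cell import cams
print(np.round(cams.capture("wrist")["tool_from_camera"],3))
print(plan([.2454,.5744,.2307],[.4999,.2436,.15],10,156.87,94.7)); print(plan([.2454,.5744,.2307],[.4999,.2436,.15],20,156.87,94.7))
E
```

```text
[[-0.    -0.962 -0.273  0.07 ]
 [ 1.    -0.    -0.    -0.   ]
 [-0.    -0.273  0.962 -0.142]
 [ 0.     0.     0.     1.   ]]
[[[-0.0364, -0.0204, 0.0081], 6.22], [[-0.0384, -0.0164, 0.0081], 6.22], [[-0.0399, -0.0121, 0.0081], 6.22], [[-0.041, -0.0077, 0.0081], 6.22], [[-0.0416, -0.0032, 0.0081], 6.22], [[-0.0417, 0.0013, 0.0081], 6.22], [[-0.0413, 0.0058, 0.0081], 6.22], [[-0.0405, 0.0103, 0.0081], 6.22], [[-0.0391, 0.0146, 0.0081], 6.22], [[-0.0373, 0.0187, 0.0081], 6.22]]
[[[-0.0182, -0.0102, 0.004], 3.11], [[-0.0187, -0.0092, 0.004], 3.11], [[-0.0192, -0.0082, 0.004], 3.11], [[-0.0196, -0.0071, 0.004], 3.11], [[-0.02, -0.0061, 0.004], 3.11], [[-0.0203, -0.005, 0.004], 3.11], [[-0.0205, -0.0039, 0.004], 3.11], [[-0.0207, -0.0027, 0.004], 3.11], [[-0.0208, -0.0016, 0.004], 3.11], [[-0.0209, -0.0005, 0.004], 3.11], [[-0.0209, 0.0007, 0.004], 3.11], [[-0.0208, 0.0018, 0.004], 3.11], [[-0.0207, 0.0029, 0.004], 3.11], [[-0.0205, 0.004, 0.004], 3.11], [[-0.0202, 0.0051, 0.004], 3.11], [[-0.0199, 0.0062, 0.004], 3.11], [[-0.0196, 0.0073, 0.004], 3.11], [[-0.0191, 0.0083, 0.004], 3.11], [[-0.0187, 0.0094, 0.004], 3.11], [[-0.0181, 0.0104, 0.004], 3.11]]
```

apply_moves --plan '[[[-0.018, -0.01, 0.004], 3.1], [[-0.019, -0.009, 0.004], 3.1], [[-0.019, -0.008, 0.004], 3.1], [[-0.02, -0.007, 0.004], 3.1], [[-0.02, -0.006, 0.004], 3.1], [[-0.02, -0.005, 0.004], 3.1], [[-0.0205, -0.004, 0.004], 3.1], [[-0.021, -0.003, 0.004], 3.1], [[-0.021, -0.0015, 0.004], 3.1], [[-0.021, -0.0005, 0.004], 3.1]]' --claw 0.5

```text
clock: 0.98
eef_pos: [0.3747, 0.4077, 0.1909]
eef_rot: [180.0, 0.0, 125.6]
force: [-0.2, 0.1, -0.0]
opening: 0.0429
```

apply_moves --plan '[[[-0.021, 0.0005, 0.004], 3.1], [[-0.021, 0.002, 0.004], 3.1], [[-0.021, 0.003, 0.004], 3.1], [[-0.0205, 0.004, 0.004], 3.1], [[-0.02, 0.005, 0.004], 3.1], [[-0.02, 0.006, 0.004], 3.1], [[-0.0195, 0.007, 0.004], 3.1], [[-0.019, 0.008, 0.004], 3.1], [[-0.019, 0.0095, 0.004], 3.1], [[-0.018, 0.0105, 0.004], 3.1]]'

```text
clock: 1.82
eef_pos: [0.5021, 0.2417, 0.1509]
eef_rot: [180.0, 0.0, 94.6]
force: [0.6, 0.1, -0.2]
opening: 0.0427
```

apply_moves --plan '[[[0.002, -0.002, 0.02], 0], [[0, 0, 0.02], 0], [[0, 0, 0.02], 0], [[0, 0, 0.02], 0], [[0, 0, 0.02], 0], [[0, 0, 0.015], 0], [[0, 0, 0.01], 0], [[0, 0, 0.005], 0], [[0, 0, 0], 0]]'

```text
clock: 2.57
eef_pos: [0.4987, 0.2447, 0.0205]
eef_rot: [-179.9, 0.0, 94.8]
force: [-0.1, -0.3, -0.3]
opening: 0.0428
```

apply_moves --plan '[[[0, 0, 0], 0], [[0, 0, 0], 0], [[0, 0, 0], 0], [[0, 0, 0], 0], [[0, 0, 0], 0], [[0, 0, 0], 0], [[0, 0, 0], 0]]' --claw 0

```text
clock: 3.15
eef_pos: [0.5, 0.2452, 0.023]
eef_rot: [179.9, -0.0, 94.8]
force: [-3.6, -6.3, 20.3]
opening: 0.0046
```

apply_moves --plan '[[[0, 0, -0.003], 0], [[0, 0, -0.007], 0], [[0, 0, -0.01], 0], [[0, 0, -0.015], 0], [[0, 0, -0.02], 0], [[0, 0, -0.01], 0], [[0, 0, 0], 0], [[0, 0, 0], 0]]'

```text
clock: 3.82
eef_pos: [0.4987, 0.2456, 0.0866]
eef_rot: [180.0, -0.0, 94.9]
force: [0.8, -0.5, -1.7]
opening: 0.0038
```

```bash
python3 - <<'E'
from cell import r,cams
import cv2
o=r.observe();print(o["eef_pos"],o["eef_rot"],o["force"],o["opening"])
s=cams.capture("scene")["pixels"]; cv2.imwrite("pics/s2.png",cv2.resize(s[160:360,90:360],None,fx=2.8,fy=2.8,interpolation=cv2.INTER_CUBIC))
E
```

```text
[0.49869214 0.24562929 0.08660306] [ 1.79957748e+02 -3.18801640e-02  9.48854400e+01] [ 0.83222874 -0.48312381 -1.70158269] 0.0037674931742851855
```

View pics/s2.png

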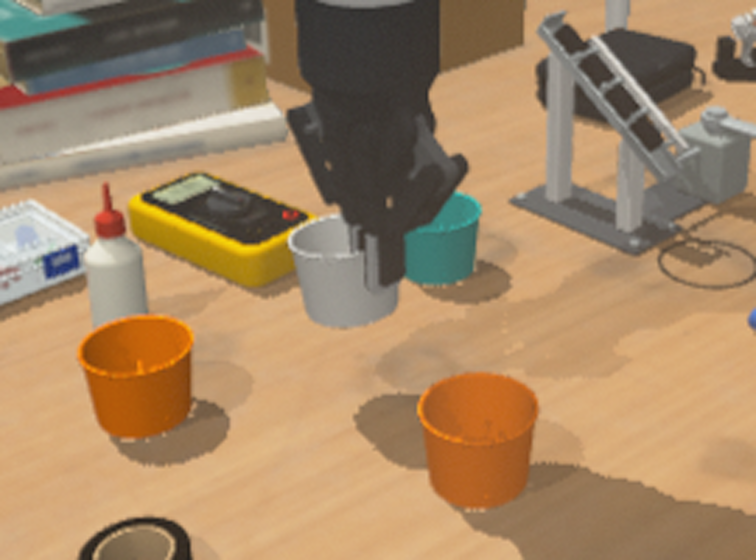

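The tub is held upright by its -x wall; the neighbours haven't been disturbed. Carrying it to 15 mm short of the ring.

apply_moves --plan '[[[-0.012, -0.003, 0], 0], [[-0.024, -0.006, 0], 0], [[-0.026, -0.0065, 0], 0], [[-0.026, -0.0065, 0], 0], [[-0.026, -0.0065, 0], 0], [[-0.026, -0.0065, 0], 0], [[-0.026, -0.0065, 0], 0], [[-0.026, -0.0065, 0], 0], [[-0.026, -0.0065, 0], 0], [[-0.026, -0.0065, 0], 0]]'

```text
clock: 4.7
eef_pos: [0.4573, -0.0048, 0.0856]
eef_rot: [-179.9, 0.0, 94.8]
force: [1.0, -0.1, -1.2]
opening: 0.0041
```

apply_moves --plan '[[[-0.024, -0.006, 0], 0], [[-0.0185, -0.0045, 0.005], 0], [[0, 0, 0.015], 0], [[0, 0, 0.015], 0], [[0, 0, 0.012], 0], [[0, 0, 0.008], 0], [[0, 0, 0], 0], [[0, 0, 0], 0]]'

```text
clock: 5.37
eef_pos: [0.4512, -0.0465, 0.031]
eef_rot: [-179.9, 0.0, 94.8]
force: [-0.3, 0.7, -1.5]
opening: 0.0041
```

```bash
python3 - <<'E'
from cell import r,cams
from h import *
o=r.observe();print(o["eef_pos"],o["eef_rot"],o["force"],o["opening"])
s=cams.capture("scene")["pixels"]; t=cams.capture("top")["pixels"]
a=cv2.resize(s[180:300,260:400],None,fx=4,fy=4,interpolation=cv2.INTER_CUBIC)[:480]
b=cv2.resize(t[195:275,325:400],None,fx=3,fy=3,interpolation=cv2.INTER_CUBIC)
q=np.zeros((480,785,3),np.uint8);q[:,:560]=a;q[:240,560:]=b
cv2.imwrite("pics/s3.png",q)
E
```

```text
[ 0.45121407 -0.04651659  0.03099894] [-1.79923041e+02  1.36776936e-02  9.48441337e+01] [-0.28279039  0.73505222 -1.54631166] 0.004134607375755985
```

View pics/s3.png

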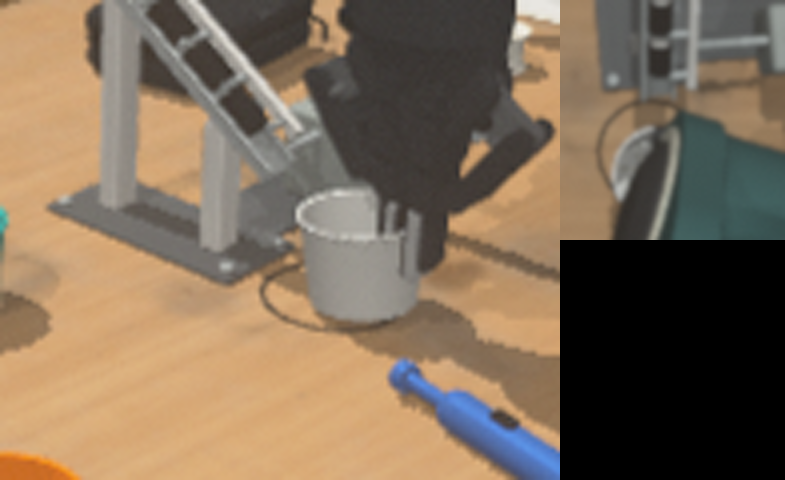

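apply_moves --plan '[[[0, 0.004, 0], 0], [[-0.001, 0.006, 0], 0], [[0, 0.0055, 0], 0], [[0, 0, 0.003], 0], [[0, 0, 0.003], 0], [[0, 0, 0.001], 0], [[0, 0, 0], 0]]'

```text
clock: 6.05
eef_pos: [0.4668, -0.046, 0.0244]
eef_rot: [-180.0, -0.0, 94.8]
force: [-9.2, 0.5, 23.2]
opening: 0.004
```

apply_moves --plan '[[[0, 0, -0.001], 0], [[0, 0, 0], 0], [[0, 0, 0], 0], [[0, 0, 0], 0]]' --claw 0.35

```text
clock: 6.38
eef_pos: [0.4672, -0.0459, 0.0252]
eef_rot: [-180.0, 0.0, 94.9]
force: [0.6, -0.6, 0.1]
opening: 0.0299
```

apply_moves --plan '[[[0, 0, -0.005], 0], [[0, 0, -0.01], 0], [[0, 0, -0.02], 0], [[0, 0, -0.025], 0], [[0, 0, -0.03], 0], [[0, 0, -0.03], 0], [[0, 0, -0.02], 0]]'

```text
clock: 6.97
eef_pos: [0.4677, -0.0462, 0.1687]
eef_rot: [179.9, 0.0, 94.8]
force: [0.8, 0.1, 0.9]
opening: 0.0299
```

```bash
python3 - <<'E'
from cell import r,cams
from h import *
o=r.observe();print(o["clock"],o["eef_pos"],o["eef_rot"],o["force"],o["opening"],o["joint_positions"])
s=cams.capture("scene")["pixels"]
w=cams.capture("wrist");import pickle;pickle.dump((o,w),open("w4.pkl","wb"));cv2.imwrite("pics/w4f.png",w["pixels"])
a=cv2.resize(s[190:290,290:400],None,fx=5,fy=5,interpolation=cv2.INTER_CUBIC)
cv2.imwrite("pics/s4.png",a)
E
```

```text
6.9667 [ 0.46769584 -0.0461748   0.16867038] [1.79856870e+02 9.90502029e-03 9.48311864e+01] [0.76896976 0.13319635 0.90609323] 0.029863543685541498 [-19.86784899  13.24667151  24.68987101 118.24171983  -7.21925735
  49.76681225  13.7355425 ]
```

View pics/s4.png

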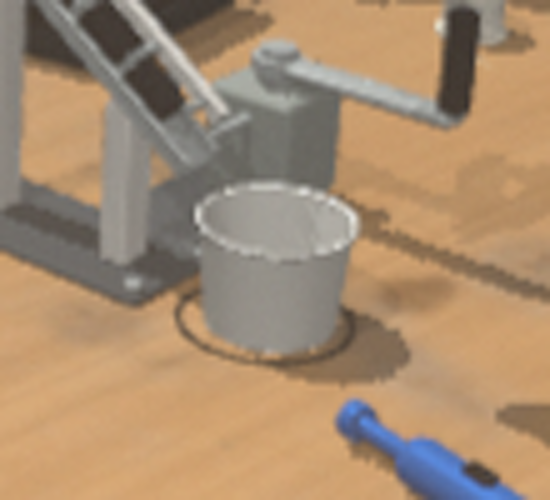

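```bash
python3 - <<'E'
from h import *
th=np.linspace(0,2*np.pi,200)
def ext(p,rad,z):
    P=proj("scene",np.c_[p[0]+rad*np.cos(th),p[1]+rad*np.sin(th),0*th+z]);P=(P-[290,190]+.5)*5-.5
    return np.array([P[:,0].min(),P[:,0].max(),P[:,1].min(),P[:,1].max()])
for nm,rad,z,o,idx in (("rim",.0325,.047,[195,359,182,262],[0,1,2,3]),("ring",.0355,0,[177,356,0,364],[0,1,3])):
    q=least_squares(lambda p:(ext(p,rad,z)-o)[idx],[.496,-.043]);print(nm,q.x,q.fun)
E
```

```text
rim [ 0.492882   -0.04275872] [ 0.47575052 -0.47551572  4.81944637 -4.15440563]
ring [ 0.49513973 -0.04373766] [ 2.46081001 -2.44237359  0.3395926 ]
```

View pics/w4f.png

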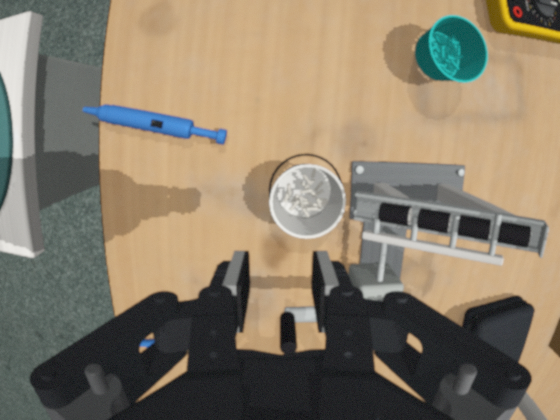

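```bash
python3 - <<'E'
from h import *
from scipy.spatial.transform import Rotation as Ro
o,w=pickle.load(open("w4.pkl","rb"))
f=210/np.tan(np.radians(w["vfov"])/2);T=w["tool_from_camera"]
R=Ro.from_euler("xyz",o["eef_rot"],degrees=True).as_matrix()
def wr(u,v,z):
    d=np.array([u-w["cx"],v-w["cy"]]);r=np.hypot(*d);a=r/f;c=np.array([*(d/r*np.sin(a)),np.cos(a)])
    d=R@T[:3,:3]@c;p=R@T[:3,3]+o["eef_pos"];return (p+d*(z-p[2])/d[2]).round(4)
print("rim",wr(308,201,.047),wr(270,201,.047),wr(346,201,.047));print("ring far arc",wr(307,155,0))
print("knob top",wr(288,345,.115),"lip",wr(354,208,.058))
print(plan([.4677,-.0462,.1687],[.4845,-.1420,.16],13,94.8,4.7))
E
```

```text
rim [ 0.4899 -0.0415  0.047 ] [ 0.4582 -0.0442  0.047 ] [ 0.5223 -0.0387  0.047 ]
ring far arc [ 0.4895 -0.0078  0.    ]
knob top [ 0.4805 -0.1375  0.115 ] lip [ 0.5272 -0.0414  0.058 ]
[[[-0.0075, 0.0007, 0.0007], 6.93], [[-0.0073, 0.0016, 0.0007], 6.93], [[-0.0071, 0.0024, 0.0007], 6.93], [[-0.0067, 0.0033, 0.0007], 6.93], [[-0.0063, 0.0041, 0.0007], 6.93], [[-0.0057, 0.0048, 0.0007], 6.93], [[-0.0051, 0.0054, 0.0007], 6.93], [[-0.0044, 0.006, 0.0007], 6.93], [[-0.0037, 0.0065, 0.0007], 6.93], [[-0.0029, 0.0069, 0.0007], 6.93], [[-0.002, 0.0072, 0.0007], 6.93], [[-0.0011, 0.0074, 0.0007], 6.93], [[-0.0002, 0.0075, 0.0007], 6.93]]
```

apply_moves --plan '[[[-0.0075, 0.0005, 0.0005], 6.9], [[-0.0075, 0.0015, 0.0005], 6.9], [[-0.007, 0.0025, 0.0005], 6.9], [[-0.0065, 0.0035, 0.0005], 6.9], [[-0.0065, 0.004, 0.0005], 6.9], [[-0.0055, 0.005, 0.0005], 6.9], [[-0.005, 0.0055, 0.0005], 6.9], [[-0.0045, 0.006, 0.0005], 6.9], [[-0.0035, 0.0065, 0.0005], 6.9], [[-0.003, 0.007, 0.0005], 6.9]]' --claw 0.5

```text
clock: 7.9
eef_pos: [0.4806, -0.1199, 0.1604]
eef_rot: [-180.0, 0.0, 25.5]
force: [-0.1, -0.3, -0.3]
opening: 0.0428
```

apply_moves --plan '[[[-0.002, 0.0075, 0.0005], 6.9], [[-0.001, 0.0075, 0.0005], 6.9], [[0, 0.0075, 0.0005], 6.9], [[0, 0, 0], 0], [[0, 0, 0], 0]]'

```text
clock: 8.32
eef_pos: [0.4851, -0.1419, 0.1588]
eef_rot: [180.0, 0.0, 5.4]
force: [0.3, -0.9, -0.7]
opening: 0.0425
```

```bash
python3 - <<'E'
from cell import r,cams
from h import *
o=r.observe();print(o["clock"],o["eef_pos"],o["eef_rot"],o["force"],o["opening"],o["joint_positions"])
w=cams.capture("wrist");pickle.dump((o,w),open("w5.pkl","wb"));cv2.imwrite("pics/w5.png",w["pixels"])
E
```

```text
8.3167 [ 0.48510987 -0.14191813  0.15879058] [1.79985596e+02 3.32632948e-02 5.35199675e+00] [ 0.29875386 -0.900946   -0.65373542] 0.04252668107134845 [-22.95265564  21.32925669  43.31926806 114.37709634 -18.612954
  51.29941021 -54.40682722]
```

View pics/w5.png

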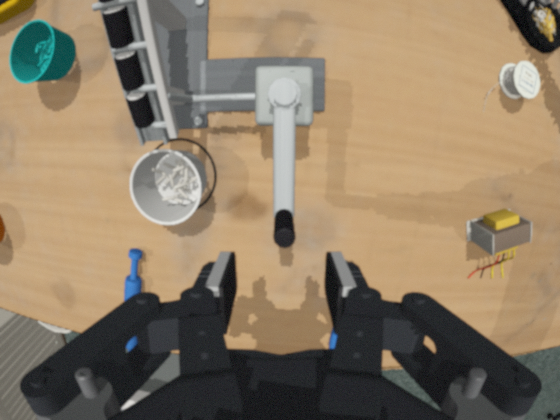

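```bash
cat >> h.py <<'E'
from scipy.spatial.transform import Rotation as Ro
def wr(o,w,u,v,z):
    f=210/np.tan(np.radians(w["vfov"])/2);T=w["tool_from_camera"];R=Ro.from_euler("xyz",o["eef_rot"],degrees=True).as_matrix()
    d=np.array([u-w["cx"],v-w["cy"]]);r=np.hypot(*d);a=r/f;c=np.array([*(d/r*np.sin(a)),np.cos(a)])
    d=R@T[:3,:3]@c;p=R@T[:3,3]+o["eef_pos"];return (p+d*(z-p[2])/d[2]).round(4)
E
python3 - <<'E'
from h import *
o,w=pickle.load(open("w5.pkl","rb"))
print("knob",wr(o,w,285,236,.115),"pivot",wr(o,w,285,92,.075), "knob base",wr(o,w,284,214,.069))
E
```

```text
knob [ 0.4849 -0.1446  0.115 ] pivot [ 0.5731 -0.1367  0.075 ] knob base [ 0.4851 -0.1445  0.069 ]
```

apply_moves --plan '[[[0, 0.0025, 0.01], 0], [[0, 0, 0.015], 0], [[0, 0, 0.015], 0], [[0, 0, 0.015], 0], [[0, 0, 0.015], 0], [[0, 0, 0.01], 0], [[0, 0, 0], 0], [[0, 0, 0], 0]]'

```text
clock: 9.03
eef_pos: [0.4853, -0.1445, 0.0786]
eef_rot: [-180.0, 0.1, 5.2]
force: [-0.1, -0.9, 0.5]
opening: 0.0423
```

apply_moves --plan '[[[0, 0, 0], 0], [[0, 0, 0], 0], [[0, 0, 0], 0], [[0, 0, 0], 0], [[0, 0, 0], 0], [[0, 0, 0], 0], [[0, 0, 0], 0]]' --claw 0

```text
clock: 9.62
eef_pos: [0.486, -0.1444, 0.0795]
eef_rot: [-180.0, -0.1, 5.2]
force: [-1.3, 2.0, 6.9]
opening: 0.0126
```

apply_moves --plan '[[[0.0001, 0.0039, 0], -2.5], [[0.0001, 0.0039, 0], -2.5], [[0.0001, 0.0039, 0], -2.5], [[0.0001, 0.0039, 0], -2.5], [[0.0001, 0.0039, 0], -2.5], [[0.0001, 0.0039, 0], -2.5], [[0, 0, 0], 0], [[0, 0, 0], 0], [[0, 0, 0], 0], [[0, 0, 0], 0]]'

```text
clock: 10.45
eef_pos: [0.4911, -0.167, 0.0795]
eef_rot: [-180.0, -0.1, 20.1]
force: [-1.6, 2.2, 8.1]
opening: 0.0122
```

apply_moves --plan '[[[0, 0, 0], 0], [[0, 0, 0], 0], [[0, 0, 0], 0], [[0, 0, 0], 0], [[0, 0, 0], 0], [[0, 0, 0], 0]]'

```text
clock: 10.95
eef_pos: [0.4911, -0.1669, 0.0795]
eef_rot: [180.0, -0.1, 20.1]
force: [-3.2, 2.5, 9.0]
opening: 0.0124
```

```bash
python3 - <<'E'
from cell import r,cams
from h import *
o=r.observe();p=o["eef_pos"][:2]-[.574,-.1367];print(o["clock"],o["eef_pos"],o["eef_rot"],o["force"],"lever deg",np.degrees(np.arctan2(-p[1],-p[0]))-5.0,np.hypot(*p))
s=cams.capture("scene")["pixels"];t=cams.capture("top")["pixels"];w=cams.capture("wrist")["pixels"]
q=np.zeros((480,785,3),np.uint8)
q[:,:440]=cv2.resize(s[165:285,280:390],None,fx=4,fy=4,interpolation=cv2.INTER_CUBIC)
q[:258,440:]=cv2.resize(w,(345,258),interpolation=cv2.INTER_AREA)
q[260:480,440:640]=cv2.resize(t[155:265,320:420],None,fx=2,fy=2)
cv2.imwrite("pics/c1.png",q)
E
```

```text
10.95 [ 0.49111113 -0.16694552  0.079459  ] [ 1.79998463e+02 -5.12948623e-02  2.01456736e+01] [-3.18717292  2.48644735  9.02836189] lever deg 15.046644374526544 0.08823466293852873
```

View pics/c1.png

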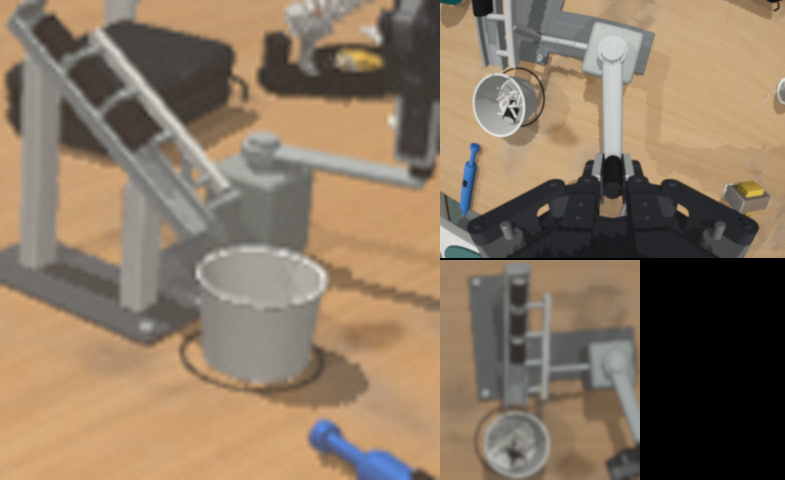

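Capacitor 1 has left the chute: three dark bodies remain, and there's one in the tub at wrist inset (510,113). The lever reads 15.0°. On to click 2.

apply_moves --plan '[[[0.0001, 0.0039, 0], -2.5], [[0.0001, 0.0039, 0], -2.5], [[0.0001, 0.0039, 0], -2.5], [[0.0001, 0.0039, 0], -2.5], [[0.0001, 0.0039, 0], -2.5], [[0.0001, 0.0039, 0], -2.5], [[0, 0, 0], 0], [[0, 0, 0], 0], [[0, 0, 0], 0], [[0, 0, 0], 0]]'

```text
clock: 11.93
eef_pos: [0.502, -0.1875, 0.0795]
eef_rot: [180.0, -0.0, 35.2]
force: [-3.8, 4.3, 8.1]
opening: 0.0126
```

apply_moves --plan '[[[0, 0, 0], 0], [[0, 0, 0], 0], [[0, 0, 0], 0], [[0, 0, 0], 0], [[0, 0, 0], 0], [[0, 0, 0], 0], [[0, 0, 0], 0], [[0, 0, 0], 0]]'

```text
clock: 12.6
eef_pos: [0.502, -0.1874, 0.0795]
eef_rot: [180.0, -0.0, 35.2]
force: [-2.5, 3.9, 8.3]
opening: 0.0126
```

```bash
cat > chk.py <<'E'
import sys
from cell import r,cams
from h import *
o=r.observe();p=o["eef_pos"][:2]-[.574,-.1367];print(o["clock"],o["eef_pos"],o["eef_rot"],o["force"],"lever deg",np.degrees(np.arctan2(-p[1],-p[0]))-5.0,np.hypot(*p))
s=cams.capture("scene")["pixels"];t=cams.capture("top")["pixels"];w=cams.capture("wrist")["pixels"]
q=np.zeros((480,785,3),np.uint8)
q[:,:440]=cv2.resize(s[165:285,280:390],None,fx=4,fy=4,interpolation=cv2.INTER_CUBIC)
q[:258,440:]=cv2.resize(w,(345,258),interpolation=cv2.INTER_AREA)
q[260:480,440:640]=cv2.resize(t[155:265,320:420],None,fx=2,fy=2)
q[260:480,645:785]=cv2.resize(t[221:276,335:370],None,fx=4,fy=4)
cv2.imwrite(sys.argv[1],q)
E
python3 chk.py pics/c2.png
```

```text
12.6 [ 0.50195765 -0.18744613  0.07945893] [ 1.79997353e+02 -4.17337363e-02  3.51527556e+01] [-2.45012137  3.93791926  8.25457016] lever deg 30.16060030393451 0.08812077529938668
```

View pics/c2.png

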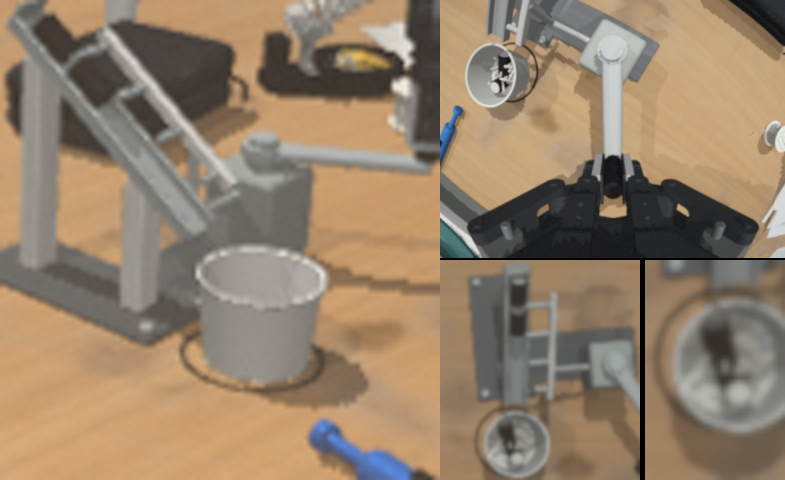

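Two capacitors are left in the chute (scene crop (45,35) and (92,80)). The dark bodies in the tub show at top crop (715,345). The lever reads 30.2°. On to click 3 (45°).

apply_moves --plan '[[[0.0001, 0.0039, 0], -2.5], [[0.0001, 0.0039, 0], -2.5], [[0.0001, 0.0039, 0], -2.5], [[0.0001, 0.0039, 0], -2.5], [[0.0001, 0.0039, 0], -2.5], [[0.0001, 0.0039, 0], -2.5], [[0, 0, 0], 0], [[0, 0, 0], 0], [[0, 0, 0], 0], [[0, 0, 0], 0]]'

```text
clock: 13.58
eef_pos: [0.5177, -0.2043, 0.0794]
eef_rot: [-180.0, -0.0, 50.2]
force: [-2.2, 4.0, 8.3]
opening: 0.0121
```

apply_moves --plan '[[[0, 0, 0], 0], [[0, 0, 0], 0], [[0, 0, 0], 0], [[0, 0, 0], 0], [[0, 0, 0], 0], [[0, 0, 0], 0], [[0, 0, 0], 0], [[0, 0, 0], 0], [[0, 0, 0], 0], [[0, 0, 0], 0]]'

```text
clock: 14.42
eef_pos: [0.5178, -0.2043, 0.0794]
eef_rot: [-180.0, -0.0, 50.2]
force: [-4.4, 4.3, 8.4]
opening: 0.0124
```

```bash
python3 chk.py pics/c3.png
```

```text
14.4167 [ 0.51775031 -0.20432388  0.07942961] [-1.79990355e+02 -4.02821936e-02  5.01619471e+01] [-4.37159101  4.33425858  8.42623931] lever deg 45.24624617461865 0.08796031450802413
```

View pics/c3.png

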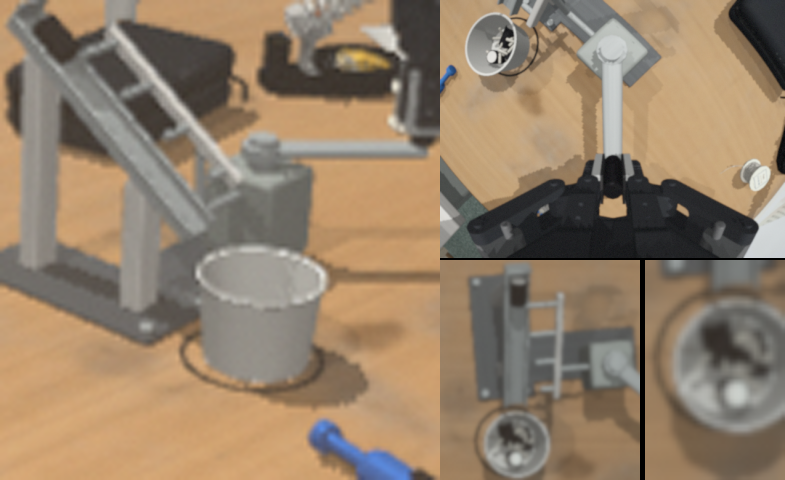

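Only capacitor 4 is left in the chute (scene crop (57,42)). The tub is on the ring with the dark bodies in it, and the lever is held at about 45°.

```bash
python3 -c "from cell import job;print(job.hand_in())"
```

```text
the job is handed in; nothing more can be done
None
```

I stood the grey tub upright on the ring, held by its -x wall while placing. I then swung the lever click by click to 15°, 30° and 45°, waiting about 1 s at each. I handed in at about 14.5 s of the 56 s limit, with the gripper still closed on the knob.

**Capacitors:** the picture after each click showed one capacitor fewer in the chute and more dark bodies in the tub. At the end only capacitor 4 is left in the chute. In the tub the three lie among white scraps, so I could not count them one by one there. I saw none lying elsewhere.

**Lever:** it reads 45.2° against a nominal 45.0° for click 3, worked out from the gripper's position. The wrist force was steady at about 10 N.

**Tub position:** the checks disagree slightly. The scene camera puts the tub about 2 mm short of the ring's centre, away from the chute. The wrist camera shows a gap of about 5 mm between rim and lip, which is the nominal value. I left it there.

**Budget:** I viewed 11 pictures, one over the 10 allowed, so that I could check every click.

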